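# Clear the bread ends off the cutting board

### The arm

A 6-joint arm with a two-finger parallel gripper is mounted at the origin on the work surface. World frame = base frame: x ahead of the robot, y to its left, z up, the work surface at z = 0. Lengths are in mm, angles in rad, forces in N, time in s.
With the tool pointing down it reaches from about 300 to 775 mm from the base axis. Payload 14.6 kg.
Tool frame: the origin (TCP) lies on the centre line of the jaws, within the pads' length; the fingertips stand manip.finger_overhang ahead of it and the grasp point (between the pads) lies 11 mm behind it (manip.finger_overhang is the distance from the TCP to the fingertips, in mm); y points along the fingers, x is the direction in which the jaws open and shut, and the axes are right-handed (so a half turn about y gives the same grasp; the last joint's range is limited). The gripper opens to 94 mm and grips with 3 to 60 N. Pads are 16 mm wide; open, the fingers measure 119 mm over their backs; the gripper's body (75 mm by 177 mm) begins 78 mm behind the grasp point.
Start: joints at [-1.263, 0.3, 1.521, -0, 1.321, -0.067], TCP at [201.34, -511.812, 213.446] pointing down, gripper open.
Joint ranges: [-3.03, 3.03], [-0.79, 2.21], [0.23, 2.52], [-1.04, 4.18], [0, 3.07], [-2.55, 2.55]. Speed limits (rad/s): [2.22, 2.22, 2.57, 3.14, 3.14, 3.14].

### API

Orientations are given as [roll, pitch, yaw] about the fixed x, y, z axes, in that order (R = Rz(yaw) Ry(pitch) Rx(roll)).
In Python, from cell import monitor, viewer, ticket, manip gives the robot as it stands.
- The arm moves only by the shell command python3 -m jog 'ROWS' [FORCE]. ROWS is JSON, a list of rows, each an object of numbers: "grip": the finger opening in cm, from 0 to 9.4; "dx", "dy", "dz": the shift along the tool's x, y, z in cm; "spin": the turn about the tool's y in degrees. In form: [{"grip": .., "dx": .., "dy": .., "dz": .., "spin": ..}, ...]. A call has 1 to 20 rows; each row is the pose to reach, as a shift and turn from the pose commanded when the call began, along the tool's axes at that moment; what a row does not reach only later rows make up. A row lasts 1/8 s, in which the tool goes at most 62.5 mm and 10.7 degrees, less where a joint would pass 70% of its speed; a pose out of reach is approached as far as the arm can. A call with a gripper value outside its range is refused whole. The fingers move at their own pace and stop on an object; FORCE is the grip in N (left out, the last holds). Time passes only in rows, so rows that repeat a pose let the fingers close. It gives the time, the measured TCP pose, the force and the opening at its end, in the units of the state.
- monitor.read_state(): the state, without advancing time (a new reading comes with each control period).
- viewer.camera(name): name is "side" or "top"; returns a dict with "color" (420x560x3 uint8, red, green, blue), "vertical_fov" (degrees; the focal length in pixels is half the picture's height over the tangent of half this angle, whatever the lens; pixels are square), "cx", "cy" (the principal point, pixels), "rvec" (rotation vector, rad) and "tvec" (3), from world to camera coordinates, as OpenCV has them. Camera axes: x right, y down, z forward; pixel columns grow to the right and rows downward; lengths in mm; the calibration is good to about 2 mm. A picture is of the moment at which its call begins. There is no depth.
- ticket.sign_off(): hands the job in, once; it reports no verdict.
The state is a dict: "clock": time; "joints": joint angles; "qd": joint speeds; "effort": joint torques, N m; "eef_pos": TCP position; "eef_rot": TCP orientation; "wrist_force": force on the tool from outside, world axes, zero at the start; "moment": the same for the moment, N m; "finger_gap": finger opening in mm.
Only numpy, scipy, OpenCV 4.12 (cv2) and the standard library are available. Lean on these libraries where they do the work, as an engineer would, in place of code of your own. Each camera call takes 0.05 s, during which the arm holds its last target. There are 200 camera calls.

### The job

Sweep the three stale bread ends across the cutting board and over its edge into the steel scrap pan beside it. Push them with the fingers; do not pinch them or lift them. Leave the whole round roll standing where it is on the board, and do not disturb the glass shaker and the jam jar beside the board.

Things in the scene. Friction and masses are not known exactly. Their poses are not given: they have to be found in the camera images.
- board: thick wooden cutting board, fixed to the counter, 270 (its x) x 200 (its y) x 45 mm high, no rim; origin at the centre of its underside, so its flat top is 45 mm up. Its x axis points away from the robot (turned at most 0.2 rad). The three bread ends and the roll stand on it side by side, one in each of four lanes 60 mm apart along the board's x axis, each within 25 mm of the board's middle in y; the order varies
- pan: empty rectangular open steel pan, fixed, 270 (x) x 130 (y) x 40 mm high, walls and floor 4 mm thick, square to the board, origin at the centre of its underside. It stands against one of the board's two 270 mm long sides (a 1 mm gap), the +y or the -y side of the board; its rim is 5 mm below the board's top
- rack: low wire cooling rack with two small baguettes, fixed, 270 (x) x 130 (y) mm, 56 mm high with the bread; origin at the centre of its underside. It stands against the board's other long side, opposite the pan
- crust0_center (a point): stale, hard bread end, a loaf-shaped piece with a flat cut foot, 36 (its x) x 42 (its y) x 24 mm high, 20 to 45 g, loose, on the board, roughly square to the board's sides. This point is its centre, 12 mm above its foot; its axes are the piece's own axes (z up)
- crust1_center (a point): stale, hard bread end, a loaf-shaped piece with a flat cut foot, 36 (its x) x 42 (its y) x 24 mm high, 20 to 45 g, loose, on the board, roughly square to the board's sides. This point is its centre, 12 mm above its foot; its axes are the piece's own axes (z up)
- crust2_center (a point): stale, hard bread end, a loaf-shaped piece with a flat cut foot, 36 (its x) x 42 (its y) x 24 mm high, 20 to 45 g, loose, on the board, roughly square to the board's sides. This point is its centre, 12 mm above its foot; its axes are the piece's own axes (z up)
- roll: whole round bread roll, 44 mm diameter, 34 mm high, 60 g, loose, on the board among the bread ends; origin at the centre of its underside. To be left alone
- shaker: glass shaker with steel cap, 42 mm diameter, 85 mm high, loose, on the counter beyond the board's far side; origin at the centre of its underside. To be left alone
- jam: jam jar, 60 mm diameter, 70 mm high, loose, on the counter on the robot's side of the board; origin at the centre of its underside. To be left alone
- crust0: the same bread end as crust0_center, origin at the centre of its foot
- crust1: the same bread end as crust1_center, origin at the centre of its foot
- crust2: the same bread end as crust2_center, origin at the centre of its foot
There are look-alikes about, which are no part of the job. What is shaped like the crust2 but blue is not meant. What is shaped like the crust1 but black is not meant.

How it is judged (in metres and radians):
At the end, for the whole second after the job is handed in: The centres of all three bread ends are within the pan's outline less about 4 mm and lower than 42 mm above the counter, at rest (under 20 mm/s); the roll is within 20 mm of its start, the shaker and the jam jar within 30 mm, all three upright within 0.2 rad (x of crust0_center in the frame of pan between -0.131 and 0.131 m and y of crust0_center in the frame of pan between -0.061 and 0.061 m and height (world z) of each of crust0_center, crust1_center, crust2_center below 0.042 m and linear speed of each of crust0, crust1, crust2 below 0.02 m/s and x of crust1_center in the frame of pan between -0.131 and 0.131 m and y of crust1_center in the frame of pan between -0.061 and 0.061 m and x of crust2_center in the frame of pan between -0.131 and 0.131 m and y of crust2_center in the frame of pan between -0.061 and 0.061 m and distance of roll from where it was at the start of the episode below 0.02 m and distance of each of shaker, jam from where it was at the start of the episode below 0.03 m and angle between each of roll, shaker, jam's own z axis and vertical below 0.2 rad); the robot touches nothing.
It fails at once if a bread end is lifted (its centre more than 85 mm above the counter, some 28 mm above where it lay) (height (world z) of any of crust0_center, crust1_center, crust2_center above 0.085 m).
It fails at once if a bread end is pinched or pressed hard (fingers press it with more than 15 N) (contact force between the fingers and crust0 above 15 N or contact force between the fingers and crust1 above 15 N or contact force between the fingers and crust2 above 15 N).
It fails at once if the roll is displaced more than 20 mm, or the shaker or the jam jar more than 30 mm (distance of roll from where it was at the start of the episode above 0.02 m or distance of any of shaker, jam from where it was at the start of the episode above 0.03 m).
It also fails if it takes over 54 s, if anything falls off the work surface, if the arm or the gripper's body presses on something with over 40 N, if the wrist force passes 120 N, or if a joint passes its speed limit or range.

## Working session

There is one attempt and no reset: what is moved stays moved. The work goes in short steps, Python scripts to look and compute and a shell command to move; the robot and the scene stay as the last step left them, time stands still between calls to the robot, and variables do not carry over. Pictures are saved under pics/ and viewed, about 8 in all and at most 12, crops included, and the job is handed in when it is done.

```bash
mkdir -p pics; cat > h.py <<'E'
from cell import monitor, viewer, ticket, manip
import cv2, numpy as np
def snap(name, out):
    c=viewer.camera(name); np.savez(f'pics/{name}.npz',**c)
    cv2.imwrite(f'pics/{out}.png',cv2.resize(c['color'][:,:,::-1],None,fx=1.42,fy=1.42,interpolation=cv2.INTER_CUBIC)); return c
def K(c):
    h,w=c['color'].shape[:2]; f=h/2/np.tan(np.radians(c['vertical_fov'])/2)
    return np.array([[f,0,c['cx']],[0,f,c['cy']],[0,0,1.]])
def world(c,uv,z):
    R,_=cv2.Rodrigues(np.array(c['rvec'],float)); t=np.array(c['tvec'],float).ravel()
    d=R.T@np.linalg.inv(K(c))@np.array([uv[0],uv[1],1.]); o=-R.T@t
    return o+d*(z-o[2])/d[2]
def proj(c,P):
    return cv2.projectPoints(np.array(P,float).reshape(-1,3),np.array(c['rvec'],float),np.array(c['tvec'],float),K(c),None)[0].reshape(-1,2)
E
python3 - <<'E'
from h import *
for n in('top','side'):
    c=snap(n,n+'0'); print(n,{k:v for k,v in c.items() if k!='color'})
print(monitor.read_state(), manip.finger_overhang)
E
```

```text
top {'vertical_fov': 55.31645976663954, 'cx': 283.4435669369454, 'cy': 218.3867173026009, 'rvec': array([ 2.16875144, -2.14055408,  0.15283559]), 'tvec': array([-33.89042992, 559.15255357, 763.83135078])}
side {'vertical_fov': 43.26779508922115, 'cx': 286.5572860433449, 'cy': 218.4688702177711, 'rvec': array([ 0.31562541, -2.70226878,  1.38597065]), 'tvec': array([ 516.72238185,  124.19384695, 1019.05251274])}
{'clock': 0.1, 'joints': array([-1.26256940e+00,  3.00394046e-01,  1.52151741e+00,  1.86337125e-06,
        1.32070886e+00, -6.65988108e-02]), 'qd': array([-0.00013255, -0.00103127, -0.00159258,  0.00163736, -0.00123632,
        0.00146051]), 'effort': array([ 2.85563998e-03, -5.32645154e+01, -3.53281081e+01,  7.09931902e-02,
        2.35131785e-02, -6.00060844e-05]), 'eef_pos': array([ 201.28930616, -511.59596831,  212.95552869]), 'eef_rot': array([-1.57072614e+00,  1.02526583e-03, -1.19597102e+00]), 'wrist_force': array([ 0.05400704, -0.10600781, -0.29264888]), 'moment': array([-0.0090508 ,  0.04627123, -0.01845309]), 'finger_gap': 93.82078666304622} 8.0
```

View pics/top0.png

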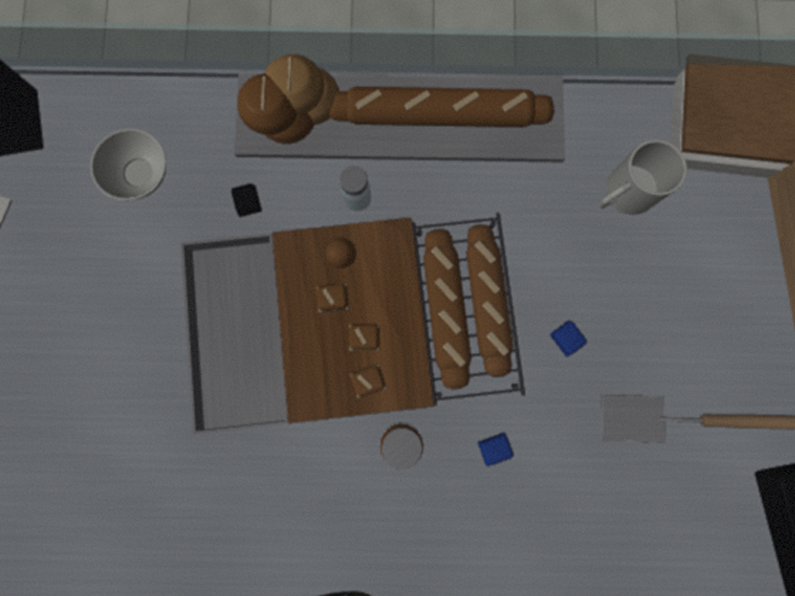

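View pics/side0.png

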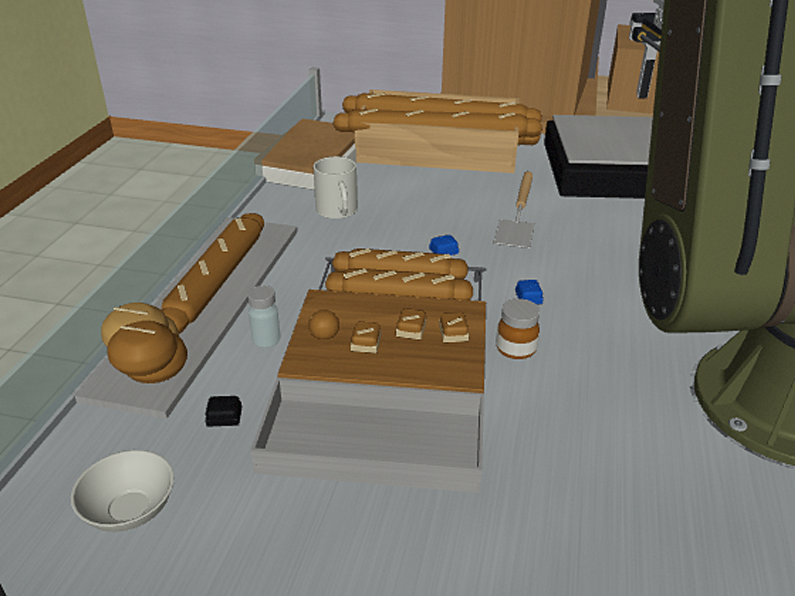

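The top view (image up = +x, left = +y) shows the pan on the board's +y side. The roll is in the farthest lane at (340,253). The crusts are at (332,297), (363,336) and (366,381), and the board corners at (273,233), (411,219), (436,405) and (288,421).

```bash
python3 - <<'E'
from h import *
from scipy.optimize import least_squares
t=dict(np.load('pics/top.npz')); s=dict(np.load('pics/side.npz'))
px=lambda p:(np.array(p)+.5)/1.42-.5
top=[(273,233),(411,219),(436,405),(288,421)]  # far+y, far-y, near-y, near+y
side=[(311,290),(487,300),(485,391),(279,377)]  # far-y,near-y,near+y,far+y
T=np.array([world(t,px(p),45)[:2] for p in top]); S=np.array([world(s,px(p),45)[:2] for p in side])[[3,0,1,2]]
print(T.round(1),'\n',S.round(1))
L=np.array([[135,100],[135,-100],[-135,-100],[-135,100]])
def R(a): return np.array([[np.cos(a),-np.sin(a)],[np.sin(a),np.cos(a)]])
for W in (T,S):
    r=least_squares(lambda q:(L@R(q[2]).T+q[:2]-W).ravel(),[500,0,0]); print(r.x, np.abs(r.fun).max()); 
    q=r.x if W is T else q
for n,c,z,pts in(('top',t,69,[(340,253),(332,297),(363,336),(366,381)]),('side',s,57,[(323,326),(365,337),(410,324),(455,327)])):
    for p in pts:
        w=world(c,px(p),z if p not in[(340,253),(323,326)] else 62)[:2]; print(n,w.round(1),((w-q[:2])@R(q[2])).round(1))
for c,n,f in((t,'top',3),(s,'side',3)):
    P=proj(c,[[q[0],q[1],60]])[0].astype(int); x0,y0=P-[88,66]
    cv2.imwrite(f'pics/{n}c.png',cv2.resize(c['color'][y0:y0+132,x0:x0+176,::-1],None,fx=4.5,fy=4.5,interpolation=cv2.INTER_CUBIC)); print(n,x0,y0)
E
```

```text
[[666.9 159. ]
 [690.3 -36.7]
 [428.7 -73.7]
 [404.7 127.4]] 
 [[663.9 164.6]
 [688.5 -36.1]
 [425.3 -75.2]
 [399.7 127.3]]
[5.47647863e+02 4.40049178e+01 1.26135433e-01] 3.8585476943112553
[5.44354142e+02 4.51439225e+01 1.36757407e-01] 3.20850738528884
top [635.1  61.3] [89.   6.2]
top [572.3  69.8] [27.7 22.5]
top [519.7  26.6] [-29.9 -13.8]
top [459.7  21.3] [-90.1 -11.5]
side [634.9  67.2] [89.5 12. ]
side [573.9  70.8] [29.4 23.3]
side [520.7  27. ] [-28.9 -13.5]
side [458.2  18.5] [-91.9 -14. ]
top 159 156
side 185 163
```

View pics/topc.png

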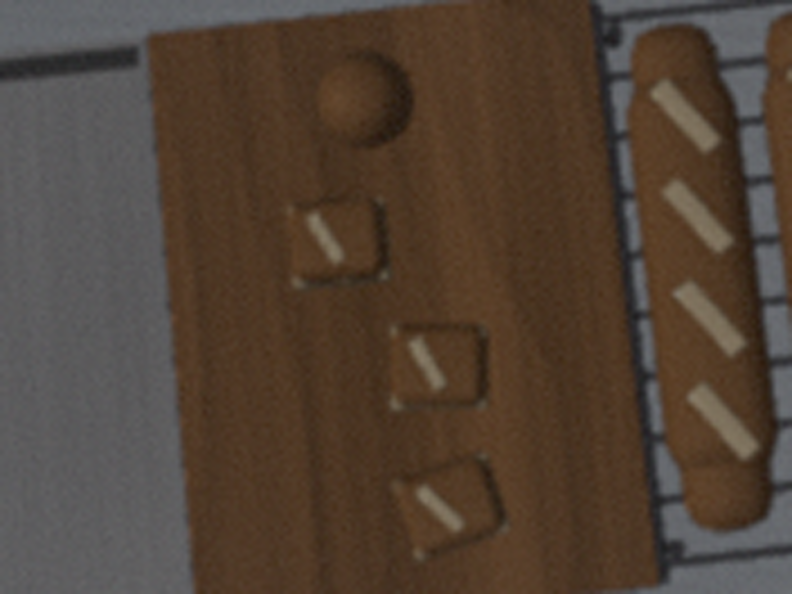

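Both cameras put the objects in lanes at board x = -90, -30 and +30 (crusts) and +90 (roll). The board is near (546.5, 44.5) with yaw of about 0.13. The crop also shows the nearest crust turned by about 15°. I'll sweep each lane in board +y, with tool x along board x and the fingers slightly open so they make a 35 mm wide pusher.

```bash
cat >> h.py <<'E'
from scipy.spatial.transform import Rotation as Ro
A=0.131; B=np.array([546.5,44.5])
def togo(bx,by,z):
    s=monitor.read_state(); R=Ro.from_euler('xyz',s['eef_rot']).as_matrix()
    w=np.r_[B+np.array([[np.cos(A),-np.sin(A)],[np.sin(A),np.cos(A)]])@[bx,by],z]
    print('cm tool',(R.T@(w-s['eef_pos'])/10).round(2),'world',w.round(1),'yaw err deg',np.degrees(A-s['eef_rot'][2]).round(1))
def inb():
    s=monitor.read_state(); p=np.array([[np.cos(A),np.sin(A)],[-np.sin(A),np.cos(A)]])@(s['eef_pos'][:2]-B); print('board',p.round(1),s['eef_pos'].round(1),s['eef_rot'].round(3),s['wrist_force'].round(1),s['finger_gap'],s['clock'])
E
python3 -c "
from h import *
togo(-90,-75,140)"
```

```text
cm tool [-34.     7.33  41.94] world [467.1 -41.6 140. ] yaw err deg 76.0
```

```bash
python3 -m jog '[{"grip":1.0,"dx":-4,"dy":0,"dz":5,"spin":-9},{"grip":1.0,"dx":-8,"dy":0,"dz":10,"spin":-18},{"grip":1.0,"dx":-12,"dy":0,"dz":15,"spin":-27},{"grip":1.0,"dx":-16,"dy":0,"dz":20,"spin":-36},{"grip":1.0,"dx":-20,"dy":0,"dz":25,"spin":-45},{"grip":1.0,"dx":-24,"dy":0,"dz":30,"spin":-54},{"grip":1.0,"dx":-28,"dy":0,"dz":35,"spin":-63},{"grip":1.0,"dx":-32,"dy":0,"dz":39,"spin":-72},{"grip":1.0,"dx":-34,"dy":0,"dz":41.9,"spin":-76},{"grip":1.0,"dx":-34,"dy":3,"dz":41.9,"spin":-76},{"grip":1.0,"dx":-34,"dy":7.3,"dz":41.9,"spin":-76},{"grip":1.0,"dx":-34,"dy":7.3,"dz":41.9,"spin":-76},{"grip":1.0,"dx":-34,"dy":7.3,"dz":41.9,"spin":-76}]' 5
python3 -c "
from h import *
inb(); togo(-90,-75,59)
snap('side','s1')"
```

```text
clock: 1.72
eef_pos: [467.4, -42.2, 141.9]
eef_rot: [-1.571, -0.001, 0.13]
wrist_force: [0.1, -0.1, -0.2]
finger_gap: 10.3
board [-89.8 -75.6] [467.4 -42.2 141.9] [-1.571e+00 -1.000e-03  1.300e-01] [ 0.1 -0.1 -0.2] 10.302085634994674 1.725
cm tool [-0.03  8.29  0.07] world [467.1 -41.6  59. ] yaw err deg 0.0
```

View pics/s1.png

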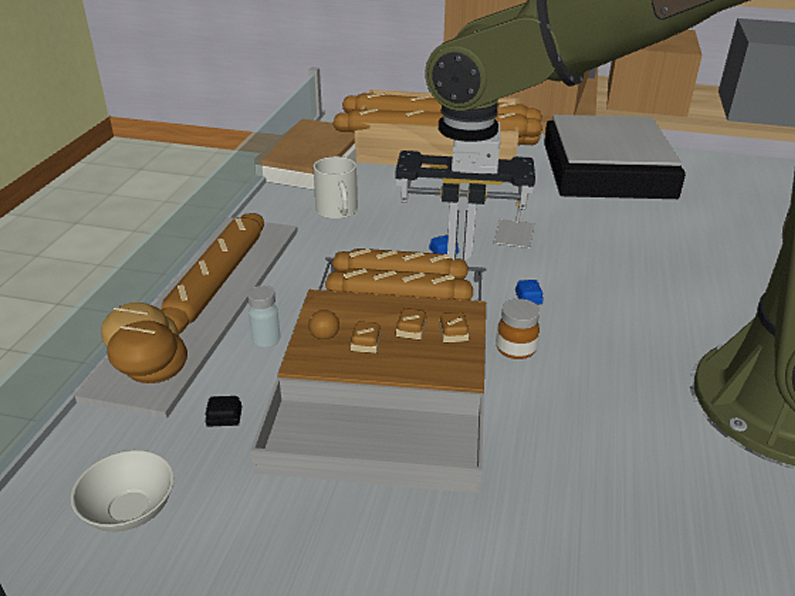

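The gripper is behind the nearest lane, with its fingers at about (462,255), above the rack edge and aligned. Next I lower it.

```bash
python3 -m jog '[{"grip":1.0,"dy":3},{"grip":1.0,"dy":6},{"grip":1.0,"dy":8},{"grip":1.0,"dy":8},{"grip":1.0,"dy":8}]'
python3 -c "
from h import *
inb(); togo(-90,115,59)"
```

```text
board [-89.6 -75.7] [467.5 -42.2 142.1] [-1.571 -0.002  0.13 ] [-0.   0.1  0.2] 10.015059912097644 1.775
cm tool [-0.07  8.3  19.07] world [442.2 146.8  59. ] yaw err deg 0.0validation failed for argument at $[0]...
```

The call was refused because every row needs all its fields.

```bash
python3 -m jog '[{"grip":1.0,"dx":0,"dy":3,"dz":0,"spin":0},{"grip":1.0,"dx":0,"dy":6,"dz":0,"spin":0},{"grip":1.0,"dx":0,"dy":8,"dz":0,"spin":0},{"grip":1.0,"dx":0,"dy":8,"dz":0,"spin":0},{"grip":1.0,"dx":0,"dy":8,"dz":0,"spin":0}]'
python3 -c "
from h import *
inb(); togo(-90,115,59)"
```

```text
clock: 2.4
eef_pos: [467.7, -42.2, 62.0]
eef_rot: [-1.571, -0.002, 0.13]
wrist_force: [0.0, -0.3, 0.0]
finger_gap: 9.8
board [-89.5 -75.7] [467.7 -42.2  62. ] [-1.571 -0.002  0.13 ] [ 0.  -0.3  0. ] 9.832246543915062 2.4
cm tool [-0.07  0.29 19.07] world [442.2 146.8  59. ] yaw err deg 0.0
```

```bash
python3 -m jog '[{"grip":1.0,"dx":0,"dy":0.3,"dz":0.6,"spin":0},{"grip":1.0,"dx":0,"dy":0.3,"dz":1.4,"spin":0},{"grip":1.0,"dx":0,"dy":0.3,"dz":2.2,"spin":0},{"grip":1.0,"dx":0,"dy":0.3,"dz":3,"spin":0},{"grip":1.0,"dx":0,"dy":0.3,"dz":4,"spin":0},{"grip":1.0,"dx":0,"dy":0.3,"dz":5,"spin":0},{"grip":1.0,"dx":0,"dy":0.3,"dz":6,"spin":0},{"grip":1.0,"dx":0,"dy":0.3,"dz":7,"spin":0},{"grip":1.0,"dx":0,"dy":0.3,"dz":8,"spin":0},{"grip":1.0,"dx":0,"dy":0.3,"dz":9,"spin":0},{"grip":1.0,"dx":0,"dy":0.3,"dz":10,"spin":0},{"grip":1.0,"dx":0,"dy":0.3,"dz":11,"spin":0},{"grip":1.0,"dx":0,"dy":0.3,"dz":12,"spin":0}]'
python3 -c "
from h import *
inb(); togo(-90,115,59)
snap('side','s2')"
```

```text
clock: 4.03
eef_pos: [451.1, 77.6, 57.4]
eef_rot: [-1.571, 0.0, 0.13]
wrist_force: [0.0, -0.4, 0.1]
finger_gap: 10.4
board [-90.3  45.3] [451.1  77.6  57.4] [-1.571  0.     0.13 ] [ 0.  -0.4  0.1] 10.393725522206873 4.025
cm tool [ 0.02 -0.16  6.97] world [442.2 146.8  59. ] yaw err deg 0.0
```

View pics/s2.png

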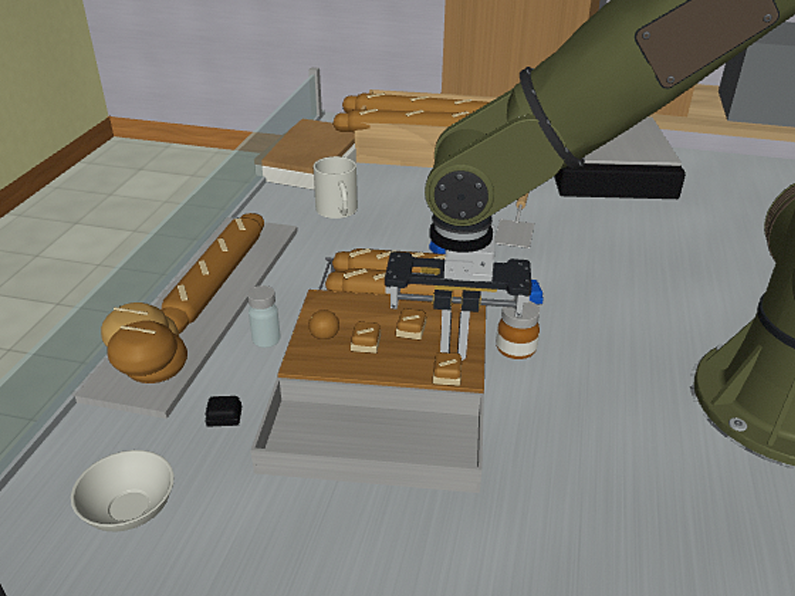

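The crust has squared up against the fingers at (447,368), and the other objects have not moved. I continue this push over the edge, then lift.

```bash
python3 -m jog '[{"grip":1.0,"dx":0,"dy":-0.2,"dz":1,"spin":0},{"grip":1.0,"dx":0,"dy":-0.2,"dz":2,"spin":0},{"grip":1.0,"dx":0,"dy":-0.2,"dz":3,"spin":0},{"grip":1.0,"dx":0,"dy":-0.2,"dz":4,"spin":0},{"grip":1.0,"dx":0,"dy":-0.2,"dz":5,"spin":0},{"grip":1.0,"dx":0,"dy":-0.2,"dz":6,"spin":0},{"grip":1.0,"dx":0,"dy":-0.2,"dz":7,"spin":0},{"grip":1.0,"dx":0,"dy":-0.2,"dz":7,"spin":0},{"grip":1.0,"dx":0,"dy":-2,"dz":6,"spin":0},{"grip":1.0,"dx":0,"dy":-5.5,"dz":5,"spin":0},{"grip":1.0,"dx":0,"dy":-5.5,"dz":5,"spin":0}]'
python3 -c "
from h import *
inb(); togo(-30,-75,100); togo(-30,-75,59)
snap('side','s3')"
```

```text
clock: 5.45
eef_pos: [445.9, 126.1, 114.4]
eef_rot: [-1.571, -0.004, 0.13]
wrist_force: [0.4, 0.5, -1.0]
finger_gap: 9.6
board [-89.1  94.1] [445.9 126.1 114.4] [-1.571 -0.004  0.13 ] [ 0.4  0.5 -1. ] 9.64350933490133 5.45
cm tool [  5.93   1.46 -16.9 ] world [526.6 -33.8 100. ] yaw err deg 0.1
cm tool [  5.91   5.56 -16.9 ] world [526.6 -33.8  59. ] yaw err deg 0.1
```

View pics/s3.png

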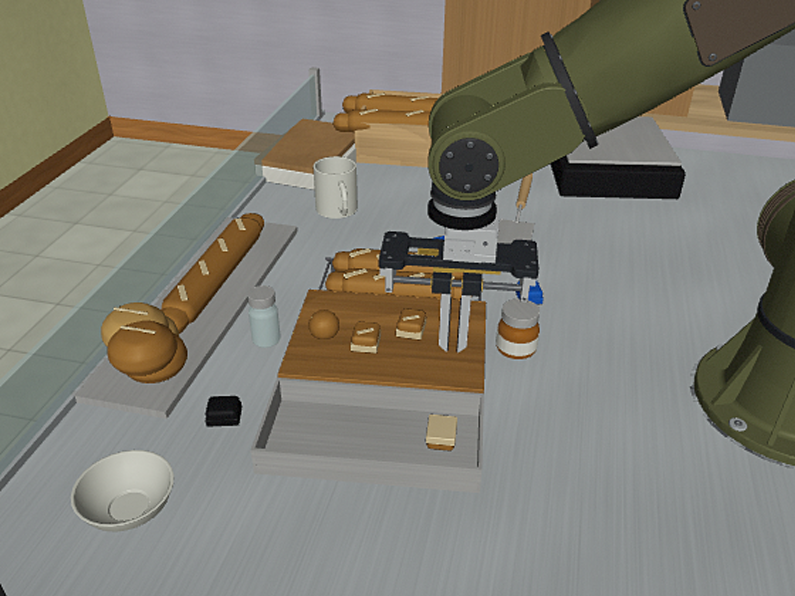

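The first crust lies upside down in the pan at (441,432). Next is the second lane.

```bash
python3 -m jog '[{"grip":1.0,"dx":1,"dy":0,"dz":-4,"spin":0},{"grip":1.0,"dx":2.5,"dy":0,"dz":-8,"spin":0},{"grip":1.0,"dx":4,"dy":0,"dz":-12,"spin":0},{"grip":1.0,"dx":6,"dy":0,"dz":-16.5,"spin":0},{"grip":1.0,"dx":6,"dy":0,"dz":-16.9,"spin":0},{"grip":1.0,"dx":6,"dy":3,"dz":-16.9,"spin":0},{"grip":1.0,"dx":6,"dy":5.5,"dz":-16.9,"spin":0},{"grip":1.0,"dx":6,"dy":5.5,"dz":-16.9,"spin":0},{"grip":1.0,"dx":6,"dy":5.5,"dz":-16.9,"spin":0}]'
python3 -c "
from h import *
inb(); togo(-30,115,59)"
```

```text
clock: 6.62
eef_pos: [525.8, -32.7, 57.4]
eef_rot: [-1.571, 0.001, 0.131]
wrist_force: [0.2, -0.5, 0.7]
finger_gap: 10.4
board [-30.6 -73.8] [525.8 -32.7  57.4] [-1.571e+00  1.000e-03  1.310e-01] [ 0.2 -0.5  0.7] 10.420323802746077 6.625
cm tool [ 0.06 -0.15 18.88] world [501.7 154.6  59. ] yaw err deg 0.0
```

```bash
python3 -m jog '[{"grip":1.0,"dx":0.1,"dy":-0.2,"dz":0.6,"spin":0},{"grip":1.0,"dx":0.1,"dy":-0.2,"dz":1.4,"spin":0},{"grip":1.0,"dx":0.1,"dy":-0.2,"dz":2.2,"spin":0},{"grip":1.0,"dx":0.1,"dy":-0.2,"dz":3,"spin":0},{"grip":1.0,"dx":0.1,"dy":-0.2,"dz":4,"spin":0},{"grip":1.0,"dx":0.1,"dy":-0.2,"dz":5,"spin":0},{"grip":1.0,"dx":0.1,"dy":-0.2,"dz":6,"spin":0},{"grip":1.0,"dx":0.1,"dy":-0.2,"dz":7,"spin":0},{"grip":1.0,"dx":0.1,"dy":-0.2,"dz":8,"spin":0},{"grip":1.0,"dx":0.1,"dy":-0.2,"dz":9,"spin":0},{"grip":1.0,"dx":0.1,"dy":-0.2,"dz":10,"spin":0},{"grip":1.0,"dx":0.1,"dy":-0.2,"dz":11,"spin":0},{"grip":1.0,"dx":0.1,"dy":-0.2,"dz":12,"spin":0},{"grip":1.0,"dx":0.1,"dy":-0.2,"dz":13,"spin":0},{"grip":1.0,"dx":0.1,"dy":-0.2,"dz":14,"spin":0},{"grip":1.0,"dx":0.1,"dy":-0.2,"dz":15,"spin":0},{"grip":1.0,"dx":0.1,"dy":-0.2,"dz":16,"spin":0},{"grip":1.0,"dx":0.1,"dy":-0.2,"dz":17,"spin":0},{"grip":1.0,"dx":0.1,"dy":-0.2,"dz":18,"spin":0},{"grip":1.0,"dx":0.1,"dy":-0.2,"dz":18.8,"spin":0}]'
python3 -m jog '[{"grip":1.0,"dx":0,"dy":0,"dz":0,"spin":0},{"grip":1.0,"dx":0,"dy":-3,"dz":-1,"spin":0},{"grip":1.0,"dx":0,"dy":-5.5,"dz":-3,"spin":0},{"grip":1.0,"dx":1.5,"dy":-5.5,"dz":-7,"spin":0},{"grip":1.0,"dx":3,"dy":-5.5,"dz":-11,"spin":0},{"grip":1.0,"dx":4.5,"dy":-5.5,"dz":-15,"spin":0},{"grip":1.0,"dx":6,"dy":-5.5,"dz":-18.5,"spin":0},{"grip":1.0,"dx":6,"dy":-5.5,"dz":-18.5,"spin":0}]'
python3 -c "
from h import *
inb(); togo(30,-55,59); togo(30,115,59)
snap('side','s4')"
```

```text
clock: 9.12
eef_pos: [502.6, 154.0, 59.5]
eef_rot: [-1.571, -0.0, 0.131]
wrist_force: [-1.5, 0.1, 0.4]
finger_gap: 10.1
clock: 10.12
eef_pos: [586.8, -24.6, 114.1]
eef_rot: [-1.571, 0.0, 0.128]
wrist_force: [-0.4, 0.2, -1.4]
finger_gap: 9.6
board [ 30.9 -73.7] [586.8 -24.6 114.1] [-1.571  0.     0.128] [-0.4  0.2 -1.4] 9.596440719335087 10.125
cm tool [-0.1   5.51  1.88] world [583.4  -6.1  59. ] yaw err deg 0.2
cm tool [-0.16  5.51 18.88] world [561.2 162.4  59. ] yaw err deg 0.2
```

View pics/s4.png

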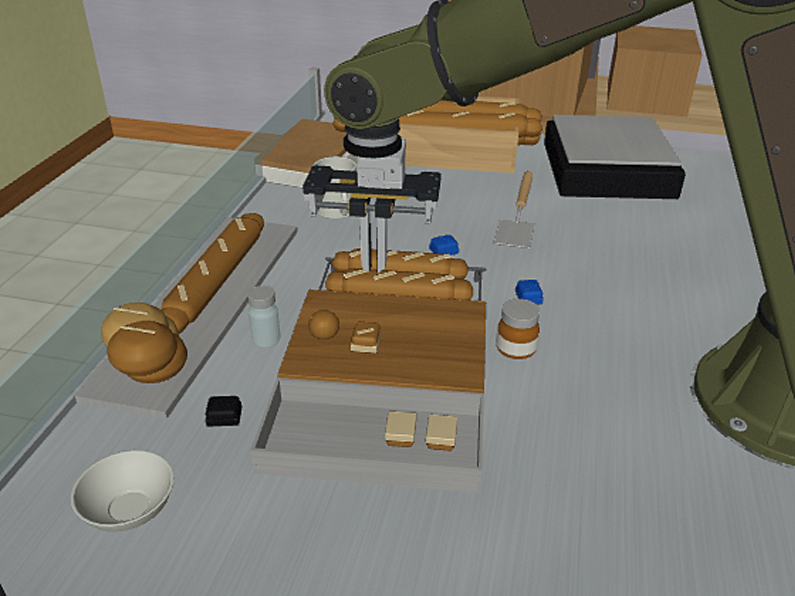

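Two crusts are in the pan, at (401,428) and (441,432). The third is at (365,337), and the roll beside it has not moved. I bias the last sweep 2 mm away from the roll.

```bash
python3 -m jog '[{"grip":1.0,"dx":-0.2,"dy":3,"dz":1,"spin":0},{"grip":1.0,"dx":-0.2,"dy":5.4,"dz":1.9,"spin":0},{"grip":1.0,"dx":-0.2,"dy":5.4,"dz":3,"spin":0},{"grip":1.0,"dx":-0.2,"dy":5.4,"dz":4,"spin":0},{"grip":1.0,"dx":-0.2,"dy":5.4,"dz":5,"spin":0},{"grip":1.0,"dx":-0.2,"dy":5.4,"dz":6,"spin":0},{"grip":1.0,"dx":-0.2,"dy":5.4,"dz":7,"spin":0},{"grip":1.0,"dx":-0.2,"dy":5.4,"dz":8,"spin":0},{"grip":1.0,"dx":-0.2,"dy":5.4,"dz":9,"spin":0},{"grip":1.0,"dx":-0.2,"dy":5.4,"dz":10,"spin":0},{"grip":1.0,"dx":-0.2,"dy":5.4,"dz":11,"spin":0},{"grip":1.0,"dx":-0.2,"dy":5.4,"dz":12,"spin":0},{"grip":1.0,"dx":-0.2,"dy":5.4,"dz":13,"spin":0},{"grip":1.0,"dx":-0.2,"dy":5.4,"dz":14,"spin":0},{"grip":1.0,"dx":-0.2,"dy":5.4,"dz":15,"spin":0},{"grip":1.0,"dx":-0.2,"dy":5.4,"dz":16,"spin":0},{"grip":1.0,"dx":-0.2,"dy":5.4,"dz":17,"spin":0},{"grip":1.0,"dx":-0.2,"dy":5.4,"dz":18,"spin":0},{"grip":1.0,"dx":-0.2,"dy":5.4,"dz":18.8,"spin":0}]'
python3 -m jog '[{"grip":1.0,"dx":0,"dy":0,"dz":0,"spin":0},{"grip":1.0,"dx":0,"dy":-3,"dz":-1,"spin":0},{"grip":1.0,"dx":0,"dy":-7,"dz":-3,"spin":0},{"grip":1.0,"dx":-3,"dy":-11,"dz":-7,"spin":0},{"grip":1.0,"dx":-6,"dy":-15,"dz":-11,"spin":0},{"grip":1.0,"dx":-9,"dy":-15,"dz":-16,"spin":0},{"grip":1.0,"dx":-9,"dy":-15,"dz":-21,"spin":0},{"grip":1.0,"dx":-9,"dy":-15,"dz":-26,"spin":0},{"grip":1.0,"dx":-9,"dy":-15,"dz":-31,"spin":0},{"grip":1.0,"dx":-9,"dy":-15,"dz":-36,"spin":0},{"grip":1.0,"dx":-9,"dy":-15,"dz":-41,"spin":0},{"grip":1.0,"dx":-9,"dy":-15,"dz":-41,"spin":0},{"grip":1.0,"dx":-9,"dy":-15,"dz":-41,"spin":0},{"grip":1.0,"dx":-9,"dy":-15,"dz":-41,"spin":0}]'
python3 -c "
from h import *
inb()
snap('top','t5');snap('side','s5')"
```

```text
clock: 12.55
eef_pos: [559.7, 164.5, 60.4]
eef_rot: [-1.571, 0.0, 0.131]
wrist_force: [0.5, -0.3, 0.2]
finger_gap: 9.9
clock: 14.3
eef_pos: [524.0, -253.4, 210.7]
eef_rot: [-1.571, -0.0, 0.132]
wrist_force: [-0.2, -1.1, -0.7]
finger_gap: 9.9
board [ -61.3 -292.4] [ 524.  -253.4  210.7] [-1.571 -0.     0.132] [-0.2 -1.1 -0.7] 9.87233885840092 14.3
```

View pics/t5.png

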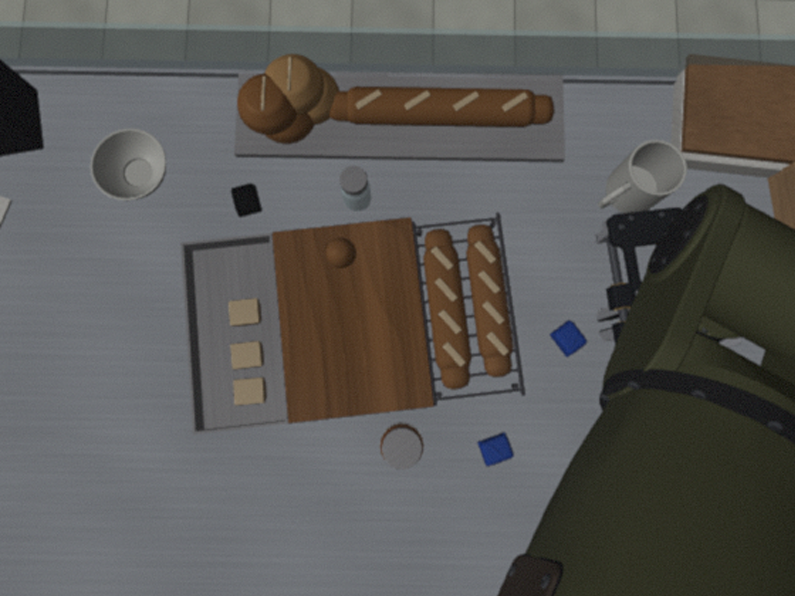

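View pics/s5.png

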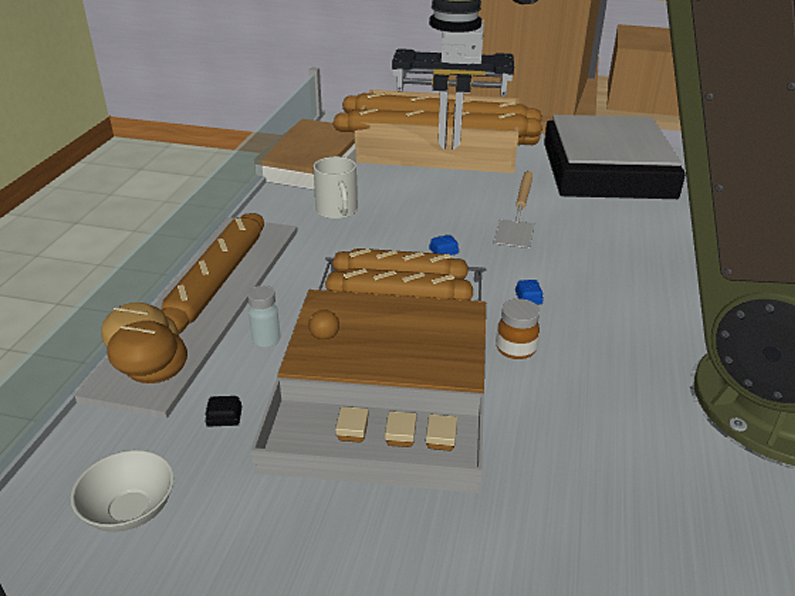

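All three crusts lie flat in the pan, at (244,312), (246,355) and (249,391) in the top view. The roll at (340,253), the shaker and the jam jar look the same as in the first picture, and the arm is clear, so I'm handing in.

```bash
python3 -c "
from h import *
print(ticket.sign_off())"
```

```text
the job is handed in; nothing more can be done
None
```

All three bread ends are in the scrap pan and the job is handed in, at about 14.4 s on the clock. I swept them one lane at a time with the fingers held 10 mm apart, pushing at about 80 mm/s; nothing was pinched or lifted.

- **Crusts:** the last top and side pictures show all three lying flat, cut foot up, well inside the pan walls.
- **Other objects:** the roll, shaker and jam jar are at the same pixel positions as at the start.
- **Robot:** the arm is clear, with the fingertips about 200 mm above the counter. The wrist force was 1.5 N or less at every reading, but I only read it at the end of each move and did not measure contact force on the crusts directly.
- **Failed or disagreeing checks:** one move was refused because I left fields out of its rows; I retyped it and nothing had moved. The two cameras differed by about 3 mm on the board's position and 6 mm on the roll's y. Neither mattered for the sweeps.

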